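Read the flight battery's label with the hand scanner

ROBOT

A 6-joint arm with a two-finger parallel gripper is mounted at the origin on the work surface. World frame = base frame: x ahead of the robot, y to its left, z up, the work surface at z = 0. Lengths are in mm, angles in degrees, forces in N, time in s.
With the tool pointing down it reaches from about 300 to 850 mm from the base axis. Payload 4.2 kg.
Tool frame: the origin (TCP) lies midway between the tips of the shut fingers; the grasp point (between the pads) lies 19 mm behind it; z points along the fingers, x is the direction in which the jaws open and shut, and the axes are right-handed (so a half turn about z gives the same grasp; the last joint's range is limited). The gripper opens to 91 mm and grips with 3 to 60 N. Pads are 32 mm wide; open, the fingers measure 118 mm over their backs; the gripper's body (76 mm by 178 mm) begins 60 mm behind the grasp point.
Start: joints at [62.739, 18.312, 89.639, -0, 72.044, -1.146], TCP at [253.109, 516.313, 213.976] pointing down, gripper open.
Joint ranges: [-177.97, 177.97], [-48.28, 115.42], [12.27, 149.76], [-77.06, 257.06], [2.81, 150.46], [-146.56, 146.56]. Speed limits (degrees/s): [147.25, 147.25, 180, 180, 180, 180].

INTERFACE

Orientations are given as [roll, pitch, yaw] about the fixed x, y, z axes, in that order (R = Rz(yaw) Ry(pitch) Rx(roll)).
In Python, from workcell import monitor, vision, job, models gives the robot as it stands.
- The arm moves only by the shell command python3 -m creep 'ROWS' [FORCE]. ROWS is text: rows parted by semicolons, each of 7 numbers parted by spaces: the shift along the world's x, y, z in cm, then the turn, a rotation vector about the world's x, y, z in rad, then the gripper's target within -1 to 1 (shut at 1, half-way at 0, fully open at -1). In form: tx ty tz ax ay az hand; .... A call has 1 to 12 rows; each row shifts and turns the pose as measured when the row begins; what a row does not reach is not made up. A row lasts 1/12 s, in which the tool goes at most 41.7 mm and 7.16 degrees, less where a joint would pass 70% of its speed; a pose out of reach is approached as far as the arm can. A call is refused whole if a number of a shift passes 4.17 or a number of a turn 0.125, either way. A call with a gripper value outside its range is refused whole. The fingers move at their own pace and stop on an object; FORCE is the grip in N (left out, the last holds). Time passes only in rows, so rows that do not move let the fingers close. It gives the time, the measured TCP pose, the force and the opening at its end, in the units of the state.
- monitor.state(): the state, without advancing time (a new reading comes with each control period).
- vision.grab_frame(name): name is "side" or "top" or "wrist"; returns a dict with "img" (400x640x3 uint8, red, green, blue), "mtx" (3x3 intrinsics, pixels), "view" (4x4, takes a point from world to camera coordinates). Camera axes: x right, y down, z forward; pixel columns grow to the right and rows downward; lengths in mm; the calibration is good to about 2 mm. A picture is of the moment at which its call begins. There is no depth.
- job.job_done(): hands the job in, once; it reports no verdict.
Trained networks look in the newest picture that a camera, given by its name, has taken for a name from the list of things; names that differ only in an ending like _2 or _b are one class to them, and where a whole thing is asked for, a point or a joint stands for the part that bears it (a point fixed in the world has none). Each returns a list of dicts, best first, with "confidence" (0 to 1); they miss things now and then, are a little off and sometimes report something else, mostly with a low value. They report only what shows in the picture. A call takes as long as a camera call. They do not tell look-alikes from the thing itself.
- models.search_frame(camera, query): "rect" ([left, top, right, bottom] in pixels, round what is visible of it).
- models.mark_of(camera, query): "at" ([column, row] in pixels: a listed point, or the origin of a listed thing).
The state is a dict: "time_s": time; "qpos": joint angles; "qvel": joint speeds; "effort": joint torques, N m; "ee_pos": TCP position; "ee_rot": TCP orientation; "force": force on the tool from outside, world axes, zero at the start; "torque": the same for the moment, N m; "gripper_width": finger opening in mm.
Only numpy, scipy, OpenCV 4.12 (cv2) and the standard library are available. Lean on these libraries where they do the work, as an engineer would, in place of code of your own. Each camera call takes 0.05 s, during which the arm holds its last target.

TASK

Pick up the barcode scanner that stands on the bench and read the label on the ribbed drone battery pack: hold the scanner upright with its window down, about 80 mm above the middle of the label, the wide side of its head running along the long side of the label, and keep it still there for two seconds. Then stand it gently, upright, in the middle of the round rubber mat and let go. Leave the battery pack where it lies.

Things in the scene. Friction and masses are not known exactly. Their poses are not given: they have to be found in the camera images.
- scanner: Dark cordless hand scanner, 0.22 kg, standing upright on its head: 46 (x) by 70 (y, wide side) by 32 mm high; neck 36 by 50 mm to 45 mm up; straight grip 30 (x) by 36 (y) to the top at 135 mm, trigger on its -x side 41 to 71 mm up. Origin: centre of the underside, the window; z up along the grip. Reads straight along -z, scan line along y. Grip across x or y, 80 to 115 mm up.
- battery: Drone battery pack with the label to read: loose grey block 72 (x) by 108 (y) by 40 mm high, 0.42 kg, dark ribs on its two long sides, round button and four white dots on top, brass contacts on the +y end. Origin: centre of the underside. Two other units bear such labels and are not meant: a radio control with two sticks and a smooth taller charger with vent slots.
- battery_label (a point): Centre of the flat paper label on the battery pack's top, 41 mm above the bench and 6 mm to +x of the pack's centre: white, 32 mm (x) by 60 mm (y, the long side), black bars side by side along y; z is up.
- mat: Fixed round black rubber mat, 120 mm across and 4 mm thick, flat on the bench. Origin: centre of its underside, on the bench; its top is 4 mm higher.
Things that resemble listed ones, but are neither listed nor needed, are in the scene too. What is shaped like the scanner but green or turquoise is not meant. What is shaped like the battery but blue is not meant.

How it is judged:
By the outcome, as a careful person would: the job done as asked, in the order asked, and still so for the second after the job is handed in, with the robot touching nothing.
It also fails if it takes over 51 s, if anything falls off the work surface, if the arm or the gripper's body presses on something with over 40 N, if the wrist force passes 120 N, or if a joint passes its speed limit or range.

## Working session

There is one attempt and no reset: what is moved stays moved. The work goes in short steps, Python scripts to look and compute and a shell command to move; the robot and the scene stay as the last step left them, time stands still between calls to the robot, and variables do not carry over. Pictures are saved under pics/ and viewed, and the job is handed in when it is done.

```bash
ls; mkdir -p pics; cat > h.py <<'E'
import numpy as np,cv2
from workcell import monitor,vision,job,models
def ray(f,uv,z):
    K=np.array(f["mtx"]);V=np.array(f["view"]);R=V[:3,:3];t=V[:3,3]
    d=R.T@np.linalg.inv(K)@np.array([uv[0],uv[1],1.]);c=-R.T@t
    s=(z-c[2])/d[2];return c+s*d
def proj(f,p):
    K=np.array(f["mtx"]);V=np.array(f["view"]);q=K@(V[:3,:3]@np.array(p,float)+V[:3,3]);return q[:2]/q[2]
E
python3 - <<'E'
from h import *
H={'scanner':0,'battery':0,'battery_label':41,'mat':0}
for c in ['top','side']:
    f=vision.grab_frame(c);cv2.imwrite(f'pics/{c}1.png',f["img"][:,:,::-1])
    for q in H:
        for r in models.mark_of(c,q): print(c,q,np.round(r['at'],1),round(r['confidence'],2),np.round(ray(f,r['at'],H[q])))
s=monitor.state();print(s)
E
```

```text
pics
top scanner [168.3 258.7] 0.96 [388. 339.   0.]
top scanner [229.  264.1] 0.87 [377. 192.   0.]
top scanner [239.5 211.6] 0.73 [505. 171.   0.]
top battery [459.5 166.9] 0.92 [ 624. -369.    0.]
top battery [391.8 156.4] 0.65 [ 648. -202.    0.]
top battery_label [395.  150.9] 0.9 [ 652. -204.   41.]
top battery_label [462.1 159.8] 0.77 [ 633. -365.   41.]
top mat [395.9 148.7] 0.66 [ 668. -213.    0.]
top mat [369. 221.] 0.59 [ 486. -146.    0.]
top mat [241.4 216.1] 0.44 [494. 166.   0.]
side scanner [275.1 185.5] 0.75 [381. 188.   0.]
side scanner [307.4 180.9] 0.63 [489. 192.   0.]
side scanner [272. 167.] 0.59 [385. 323.   0.]
side scanner [331.8 243.9] 0.2 [ 489. -147.    0.]
side battery [419.6 293.5] 0.95 [ 634. -357.    0.]
side battery [402.2 249.2] 0.61 [ 656. -210.    0.]
side battery [310.9 181.9] 0.57 [499. 182.   0.]
side battery_label [403.1 235.4] 0.93 [ 655. -206.   41.]
side battery_label [423.8 284.1] 0.78 [ 632. -369.   41.]
side battery_label [330.9 240.1] 0.19 [ 479. -181.   41.]
side mat [331.4 243. ] 0.95 [ 489. -143.    0.]
{'time_s': 0.5, 'qpos': array([ 6.27399249e+01,  1.83125915e+01,  8.96415288e+01, -2.68942703e-04,
        7.20431785e+01, -1.14703523e+00]), 'qvel': array([-0.03396184, -0.13316197, -0.16225094,  0.04190848,  0.02856389,
        0.00293868]), 'effort': array([ 1.80572879e-04, -4.11990595e+01, -2.32042873e+01,  7.29161873e-02,
        3.83102498e-02,  7.55497808e-06]), 'ee_pos': array([253.09356028, 516.3035417 , 213.95182129]), 'ee_rot': array([ 1.79999690e+02, -2.69560043e-03,  6.38870430e+01]), 'force': array([ 0.45838766,  0.18549564, -0.86524081]), 'torque': array([ 4.69447251e-05,  1.25483246e-02, -2.15931557e-02]), 'gripper_width': 91.52387962388852}
```

View pics/top1.png

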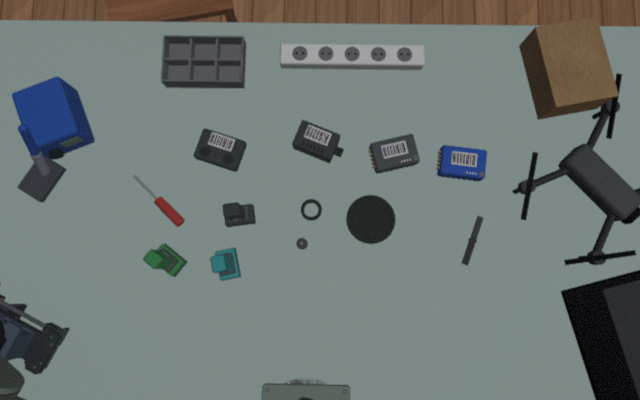

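View pics/side1.png

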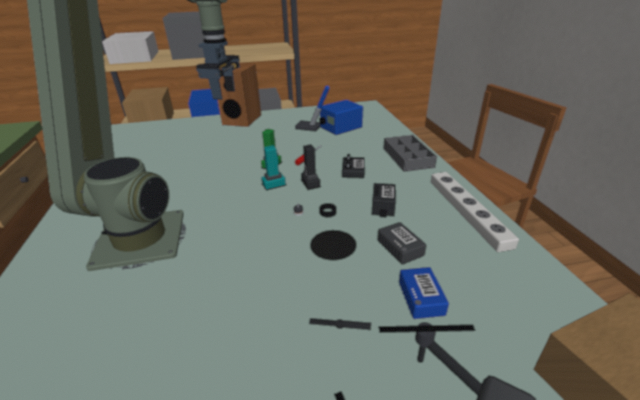

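```bash
python3 - <<'E'
import cv2,numpy as np
a=cv2.imread('pics/top1.png');
x=cv2.resize(a[130:290,140:300],None,fx=3.7,fy=3.7,interpolation=3);y=cv2.resize(a[120:210,360:490],None,fx=6,fy=6,interpolation=3)
cv2.imwrite('pics/c1.png',x);cv2.imwrite('pics/c2.png',y)
a=cv2.imread('pics/side1.png')
cv2.imwrite('pics/c3.png',cv2.resize(a[110:210,240:360],None,fx=6,fy=6,interpolation=3))
cv2.imwrite('pics/c4.png',cv2.resize(a[210:320,320:450],None,fx=5,fy=5,interpolation=3))
E
```

```text
(no output)
```

View pics/c1.png

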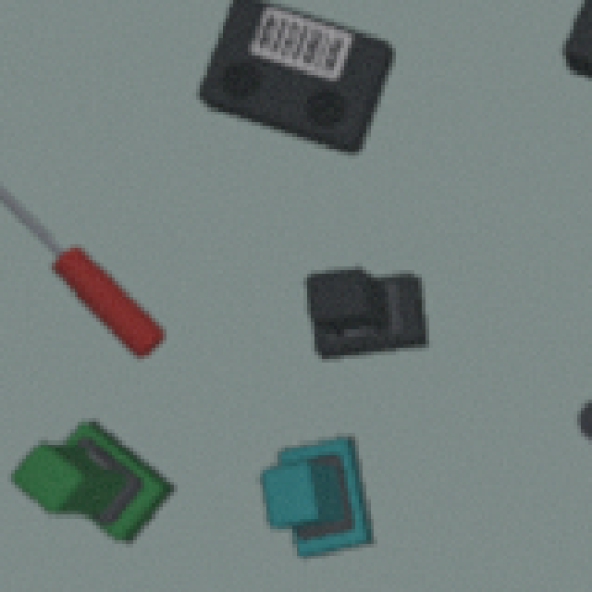

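View pics/c2.png

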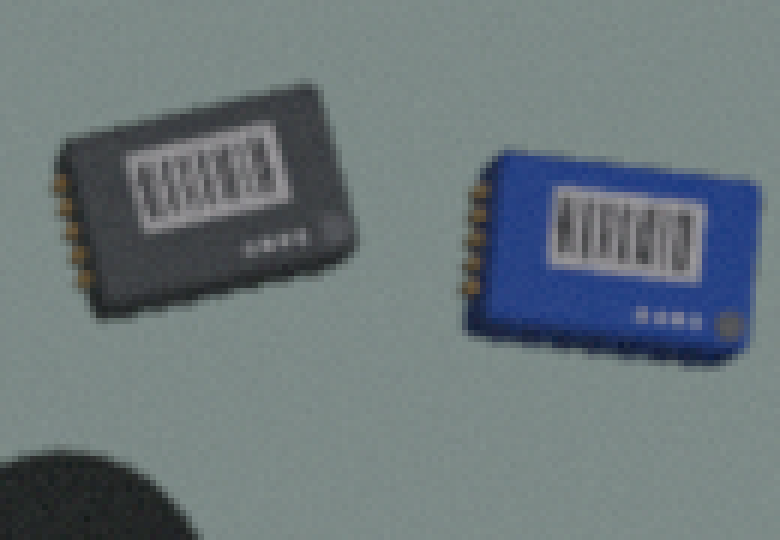

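View pics/c3.png

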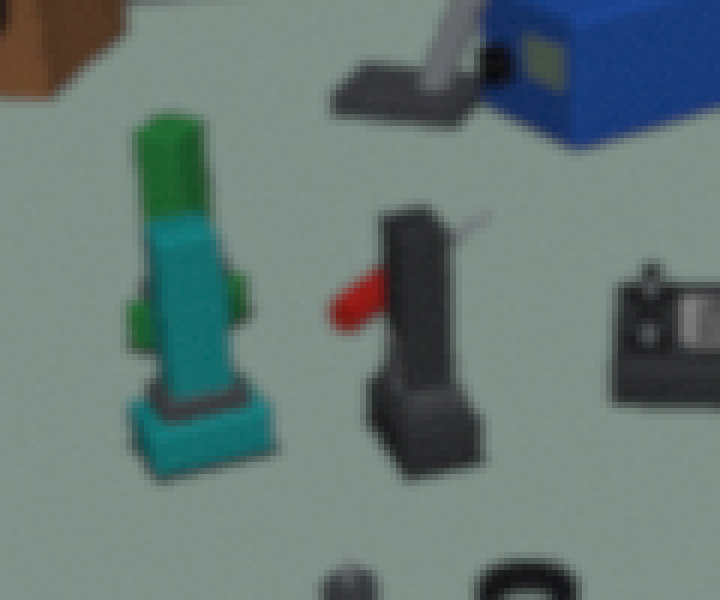

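View pics/c4.png

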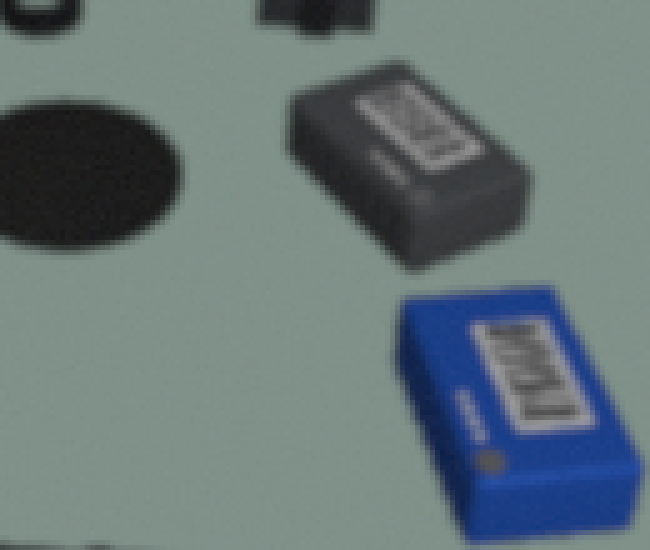

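The top view shows the dark scanner at about (238,212), with teal and green look-alikes nearer the robot. It also shows the grey battery at (394,153), the blue look-alike at (462,162) and the mat at (371,219). Next I'll measure the yaws and positions from edges.

```bash
python3 - <<'E'
from h import *
from scipy.optimize import least_squares
fs={c:vision.grab_frame(c) for c in ['top','side']}
f=fs['top']; img=f['img']
# label
g=cv2.cvtColor(img,cv2.COLOR_RGB2GRAY)
sub=g[135:168,372:416]; m=(sub>125).astype(np.uint8)
bgm=(img[135:168,372:416].astype(int)); 
# label corners from the picture
cr=[np.array(p)/6.+[360,120]-[.4,.4] for p in [(124,152),(274,121),(291,195),(143,234)]]
P=np.array([ray(f,c,41) for c in cr]);print(P.round(),P.mean(0).round(1))
for a,b in [(0,1),(3,2),(1,2),(0,3)]:
    d=P[b]-P[a];print(np.hypot(*d[:2]).round(1),np.degrees(np.arctan2(d[1],d[0])).round(1))
# mat: ellipse fit
m=(g<60).astype(np.uint8)[185:255,335:405]
n,l,s,c=cv2.connectedComponentsWithStats(m);k=1+np.argmax(s[1:,4]);ct=c[k]+[335,185]
print('mat',ct,s[k],ray(f,ct,4).round(1))
m=(fs['side']['img'].max(2)<60).astype(np.uint8)[228:262,305:362]
n,l,s,c=cv2.connectedComponentsWithStats(m);k=1+np.argmax(s[1:,4]);ct=c[k]+[305,228]
print('mat side',ct,s[k],ray(fs['side'],ct,4).round(1))
# scanner silhouette fit: model hull masks vs dark masks
def sil(f,x,y,yaw):
    c,s=np.cos(yaw),np.sin(yaw);M=np.zeros((400,640),np.uint8)
    for hx,hy,z0,z1 in [(23,35,0,32),(18,25,32,45),(15,18,45,135)]:
        pts=[proj(f,[x+c*a*hx-s*b*hy,y+s*a*hx+c*b*hy,z]) for a in(-1,1) for b in(-1,1) for z in(z0,z1)]
        cv2.fillConvexPoly(M,cv2.convexHull((np.array(pts,np.float32)*16).astype(np.int32)),1,shift=4)
    return M
obs={}
for c,(r0,r1,c0,c1) in {'top':(190,240,210,270),'side':(140,195,297,325)}.items():
    im=fs[c]['img'].astype(int);M=np.zeros((400,640),np.uint8)
    w=im[r0:r1,c0:c1];M[r0:r1,c0:c1]=((w.max(2)<85)&(w.max(2)-w.min(2)<25));obs[c]=(M,(r0,r1,c0,c1))
def cost(p,show=False):
    t=0
    for c,(M,(a,b,d,e)) in obs.items(): 
        k=(sil(fs[c],*p)!=M)[a:b,d:e].sum(); t+=k
        if show: print(c,k,M.sum())
    return t
from scipy.optimize import differential_evolution
r=differential_evolution(cost,[(470,520),(145,195),(-.6,.6)],seed=1,popsize=25,maxiter=60);print(r.x[:2].round(1),np.degrees(r.x[2]).round(1),r.fun);cost(r.x,1)
E
```

```text
[[ 667. -169.   41.]
 [ 680. -229.   41.]
 [ 650. -236.   41.]
 [ 633. -177.   41.]] [ 657.4 -202.7   41. ]
61.7 -77.3
61.5 -74.2
31.0 -167.8
34.3 -167.3
mat [370.32996633 219.00617284] [  12   11   48   47 1782] [ 491. -149.    4.]
mat side [332.9473161  244.69184891] [   6    3   45   29 1006] [ 490.2 -155.2    4. ]
[493.9 169.5] 0.5 202.0
top 87 650
side 115 544
```

```bash
python3 -m creep '2 -2.9 1 0 0 0.05 -1;2 -2.9 1 0 0 0.05 -1;2 -2.9 1 0 0 0.05 -1;2 -2.9 1 0 0 0.05 -1;2 -2.9 1 0 0 0.05 -1;2 -2.9 1 0 0 0.05 -1;2 -2.9 1 0 0 0.05 -1;2 -2.9 1 0 0 0.05 -1;2 -2.9 0 0 0 0.05 -1;2 -2.9 0 0 0 0.03 -1;0 0 0 0 0 0 -1;0 0 0 0 0 0 -1' 20
python3 - <<'E'
from h import *
f=vision.grab_frame('wrist');cv2.imwrite('pics/w1.png',f["img"][:,:,::-1])
for q in ['scanner']:
    for r in models.mark_of('wrist',q): print(q,np.round(r['at'],1),round(r['confidence'],2),np.round(ray(f,r['at'],0)))
E
```

```text
time_s: 1.6
ee_pos: [459.1, 212.7, 298.1]
ee_rot: [179.7, 0.1, 93.0]
force: [-0.4, 0.6, 0.8]
gripper_width: 91.1
scanner [400.8 120.3] 0.94 [381. 334.   0.]
scanner [292.1 186.5] 0.82 [493. 172.   0.]
scanner [304.7 116. ] 0.65 [382. 187.   0.]
```

View pics/w1.png

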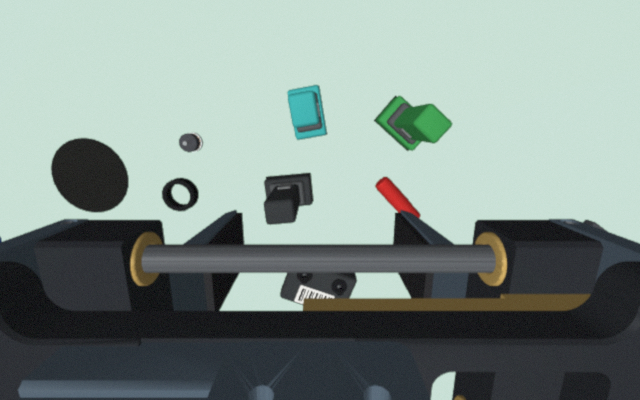

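The wrist picture shows the dark scanner clearly, with its head at (289,188), its grip top at (281,208) and the mat at (90,175). I'll fit the silhouette in all three views.

```bash
cat > fit.py <<'E'
from h import *
from scipy.optimize import differential_evolution
def sil(f,x,y,yaw):
    c,s=np.cos(yaw),np.sin(yaw);M=np.zeros((400,640),np.uint8)
    for x0,x1,hy,z0,z1 in [(-23,23,35,0,32),(-18,18,25,32,45),(-15,15,18,45,135)]:
        pts=[proj(f,[x+c*a-s*b*hy,y+s*a+c*b*hy,z]) for a in(x0,x1) for b in(-1,1) for z in(z0,z1)]
        cv2.fillConvexPoly(M,cv2.convexHull((np.array(pts,np.float32)*16).astype(np.int32)),1,shift=4)
    return M
E
python3 - <<'E'
from fit import *
f=vision.grab_frame('wrist');im=f['img'].astype(int)
t=vision.grab_frame('top')
def fitone(f,box,th):
    a,b,c,d=box;w=f['img'].astype(int)[a:b,c:d];M=((w.max(2)<th)).astype(np.uint8)
    r=differential_evolution(lambda p:float((sil(f,*p)[a:b,c:d]!=M).sum()),[(470,520),(145,195),(-.6,.6)],seed=1,popsize=25,maxiter=60)
    print(r.x[:2].round(1),np.degrees(r.x[2]).round(1),r.fun,M.sum());return r.x
pw=fitone(f,(165,228,255,320),110); pt=fitone(t,(195,232,215,262),85)
o=[]
for F,p,(a,b,c,d),k in[(f,pw,(160,235,245,330),5),(t,pt,(190,240,210,270),6)]:
    I=F['img'][:,:,::-1].copy();I=cv2.resize(I[a:b,c:d],None,fx=k,fy=k,interpolation=3)
    M=cv2.resize(sil(F,*p)[a:b,c:d],None,fx=k,fy=k,interpolation=0)
    cv2.drawContours(I,cv2.findContours(M,0,1)[0],-1,(0,0,255),1);o.append(cv2.resize(I,(390,345)))
cv2.imwrite('pics/f1.png',np.hstack(o))
# mat in wrist
m=(im.max(2)<80).astype(np.uint8)[130:218,45:135]
n,l,s,c=cv2.connectedComponentsWithStats(m);k=1+np.argmax(s[1:,4]);print('mat',s[k],ray(f,c[k]+[45,130],4).round(1))
E
```

```text
[494.5 168.9] 2.8 251.0 1950
[493.6 183.3] 2.3 273.0 1004
mat [   6    9   76   73 4266] [ 489.8 -149.7    4. ]
```

View pics/f1.png

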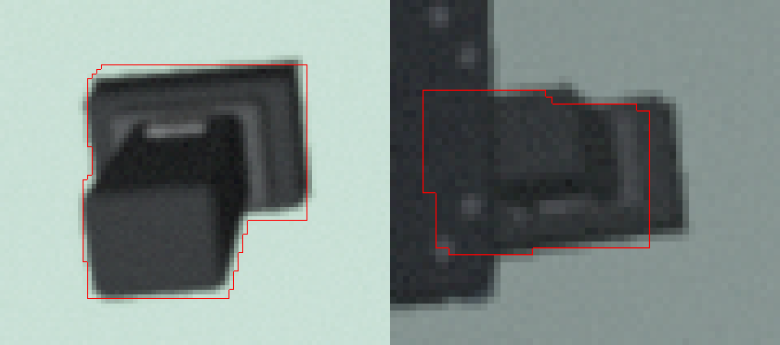

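```bash
python3 - <<'E'
from fit import *
f=vision.grab_frame('wrist')
k=390/ (85*5)*5; ky=345/(75*5)*5
def px(u,v): return np.array([u/k+245-.5,v/ky+160-.5])
def seg(n,a,b,z):
    P,Q=ray(f,px(*a),z),ray(f,px(*b),z);d=Q-P;print(n,P.round(1),Q.round(1),np.hypot(*d[:2]).round(1),np.degrees(np.arctan2(d[1],d[0])).round(1))
seg('toptop z135 front',(84,192),(212,182),135)
seg('toptop z135 rear',(98,296),(224,285),135)
seg('head top -x edge',(92,82),(297,62),0)
seg('head z32',(93,97),(297,78),32)
seg('head right edge z32',(297,78),(305,205),32)
def edge(f,x,y,yaw,th=None):
    pass
c=px(154.5,239);print('grip top centre',ray(f,c,135).round(1))
print(monitor.state()['ee_pos'],monitor.state()['ee_rot'])
E
```

```text
toptop z135 front [481.8 151.2 135. ] [477.4 183.5 135. ] 32.6 97.9
toptop z135 rear [509.3 155.1 135. ] [504.4 187.5 135. ] 32.7 98.6
head top -x edge [479.  129.1   0. ] [467.8 200.1   0. ] 71.8 98.9
head z32 [477.9 135.1  32. ] [467.8 201.1  32. ] 66.7 98.7
head right edge z32 [467.8 201.1  32. ] [510.1 205.9  32. ] 42.6 6.4
grip top centre [493.2 169.3 135. ]
[457.85980789 214.80097115 297.74447892] [1.79689935e+02 1.19136398e-01 9.33275304e+01]
```

```bash
python3 -m creep '1.8 -2.3 -1 0 0 0.08 -1;1.8 -2.3 -1 0 0 0 -1;0 0 -2 0 0 0 -1;0 0 -2 0 0 0 -1;0 0 -2 0 0 0 -1;0 0 0 0 0 0 -1;0 0 0 0 0 0 -1'
python3 - <<'E'
from h import *
f=vision.grab_frame('wrist');cv2.imwrite('pics/w2.png',f["img"][:,:,::-1])
s=monitor.state();print(s['ee_pos'],s['ee_rot'])
E
```

```text
time_s: 2.43
ee_pos: [492.4, 175.7, 216.1]
ee_rot: [179.5, -0.0, 99.0]
force: [-0.1, -0.1, 1.0]
gripper_width: 91.0
[492.12483751 175.70953513 216.04534969] [ 1.79532076e+02 -3.93400938e-02  9.90072745e+01]
```

View pics/w2.png

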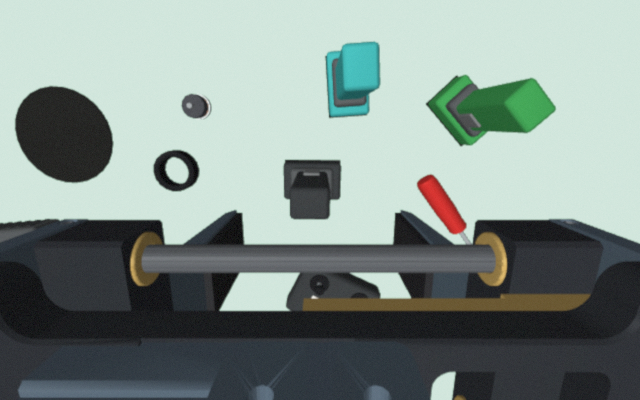

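```bash
python3 -m creep '0.1 -0.6 -1 -0.001 0.008 0 -1;0 0 -3 0 0 0 -1;0 0 -3 0 0 0 -1;0 0 -3 0 0 0 -1;0 0 -2 0 0 0 -1;0 0 0 0 0 0 -1;0 0 0 0 0 0 -1'
python3 - <<'E'
from h import *
f=vision.grab_frame('wrist');cv2.imwrite('pics/w3.png',f["img"][:,:,::-1])
s=monitor.state();print(s['ee_pos'],s['ee_rot'])
E
```

```text
time_s: 3.07
ee_pos: [498.4, 172.0, 99.0]
ee_rot: [179.0, -0.2, 99.3]
force: [0.7, -0.3, 0.5]
gripper_width: 90.9
[498.33729285 171.99940779  99.25172811] [178.97106857  -0.17995448  99.31962452]
```

View pics/w3.png

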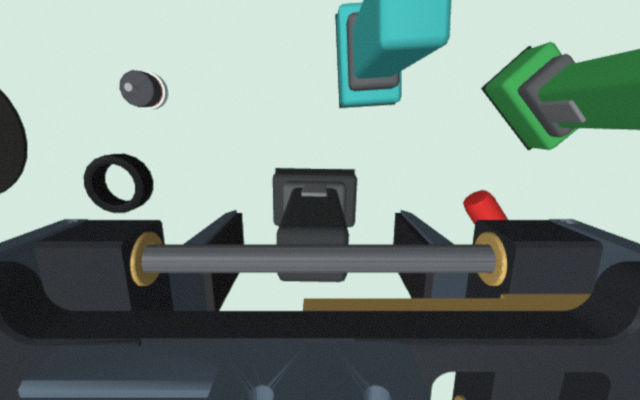

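```bash
python3 -m creep '-0.5 -0.25 -0.9 -0.006 0.018 -0.01 -1;0 0 -0.9 0 0 0 -1;0 0 0 0 0 0 -1;0 0 0 0 0 0 -1'
```

```text
time_s: 3.45
ee_pos: [496.4, 170.3, 84.4]
ee_rot: [179.6, -0.1, 98.7]
force: [0.1, 0.4, 0.5]
gripper_width: 91.3
```

```bash
python3 -m creep '-0.25 -0.1 -0.2 -0.002 0.008 0 -1;0 0 0 0 0 0 -1;0 0 0 0 0 0 -1'
python3 - <<'E'
from h import *
f=vision.grab_frame('wrist');cv2.imwrite('pics/w4.png',f["img"][:,:,::-1])
s=monitor.state();print(s['ee_pos'],s['ee_rot'])
print(proj(f,[493.5,169.3,135]),proj(f,[470,169.3,0]))
E
```

```text
time_s: 3.7
ee_pos: [494.5, 169.4, 83.4]
ee_rot: [180.0, -0.0, 98.7]
force: [-0.8, -0.3, 0.0]
gripper_width: 91.6
[494.4196484  169.42181241  83.34561939] [ 1.79986532e+02 -3.88446449e-02  9.87009193e+01]
[318.01097635 277.07847475] [322.30729433 175.29575254]
```

View pics/w4.png

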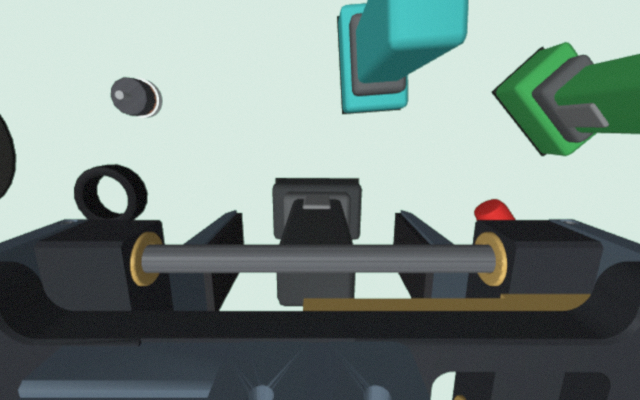

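The scanner's grip sits centred between the fingers at column 316, with its head edge level. Closing the gripper now.

```bash
python3 -m creep '0 0 0 0 0 0 1;0 0 0 0 0 0 1;0 0 0 0 0 0 1;0 0 0 0 0 0 1;0 0 0 0 0 0 1;0 0 0 0 0 0 1;0 0 0 0 0 0 1;0 0 0 0 0 0 1;0 0 0 0 0 0 1;0 0 0 0 0 0 1' 30
```

```text
time_s: 4.58
ee_pos: [494.6, 169.4, 83.7]
ee_rot: [179.9, -0.0, 98.7]
force: [0.1, 0.8, -0.6]
gripper_width: 36.3
```

```bash
python3 -m creep '0 0 0.5 0 0 0 1;0 0 1 0 0 0 1;0 0 2 0 0 0 1;0 0 2 0 0 0 1;0 0 2 0 0 0 1;0 0 2 0 0 0 1;0 0 2 0 0 0 1;0 0 2 0 0 0 1;0 0 1 0 0 0 1;0 0 0 0 0 0 1'
python3 - <<'E'
from h import *
f=vision.grab_frame('side');cv2.imwrite('pics/s2.png',f["img"][:,:,::-1])
f=vision.grab_frame('wrist');cv2.imwrite('pics/w5.png',f["img"][:,:,::-1])
E
```

```text
time_s: 5.42
ee_pos: [489.5, 168.0, 237.9]
ee_rot: [-179.6, 0.0, 98.7]
force: [0.7, 0.2, -2.1]
gripper_width: 36.0
```

View pics/s2.png

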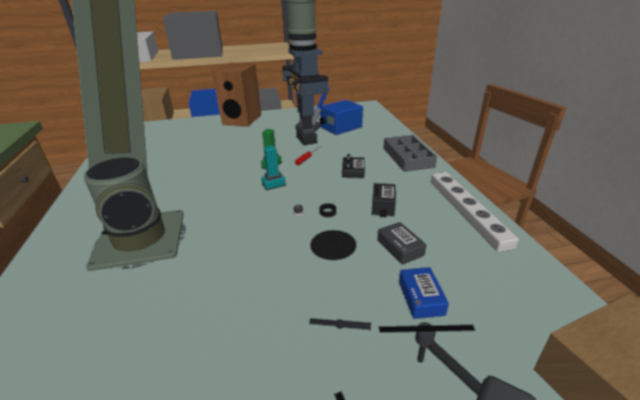

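View pics/w5.png

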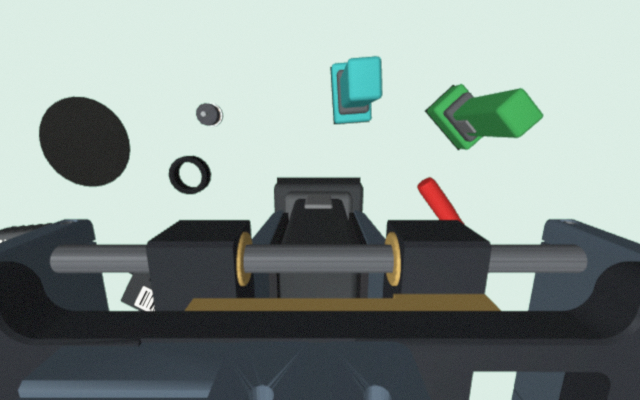

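```bash
python3 -m creep '0.7 -1.5 0 0 0 0.02 1;1.4 -2.8 0 0 0 0.02 1;1.4 -3 0 0 0 0.02 1;1.4 -3 0 0 0 0.02 1;1.4 -3 0 0 0 0.02 1;1.4 -3 0 0 0 0 1;1.4 -3 0 0 0 0 1;1.4 -3 0 0 0 0 1;1.2 -2.5 0 0 0 0 1;0.7 -1.5 0 0 0 0 1;0 0 0 0 0 0 1;0 0 0 0 0 0 1'
```

```text
time_s: 6.52
ee_pos: [606.0, -107.7, 216.7]
ee_rot: [-177.5, -0.6, 104.9]
force: [-0.3, 0.7, -3.0]
gripper_width: 36.2
```

```bash
python3 - <<'E'
from h import *
f=vision.grab_frame('wrist');cv2.imwrite('pics/w6.png',f["img"][:,:,::-1])
for q,z in [('battery_label',41),('mat',0)]:
    for r in models.mark_of('wrist',q): print(q,np.round(r['at'],1),round(r['confidence'],2),np.round(ray(f,r['at'],z)))
E
```

```text
battery_label [229.2 210.3] 0.71 [ 658. -203.   41.]
battery_label [ 91.2 159.3] 0.62 [ 639. -370.   41.]
mat [309.3  87.6] 0.97 [ 491. -148.    0.]
```

View pics/w6.png

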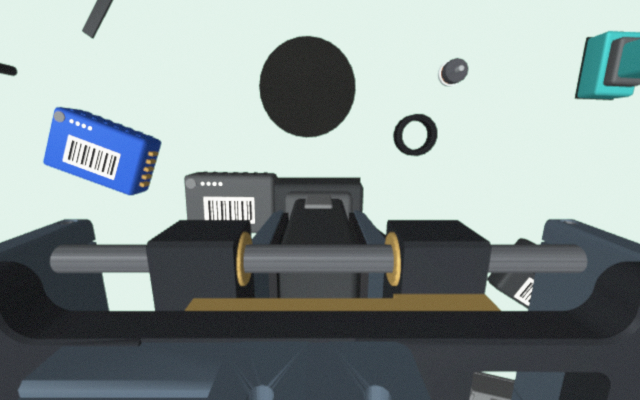

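```bash
python3 - <<'E'
from h import *
f=vision.grab_frame('wrist')
for a,b in [((204,196),(256,196)),((187,175),(275,173))]:
    P,Q=ray(f,a,41),ray(f,b,41);d=P-Q;print(P,Q,np.hypot(*d[:2]),np.degrees(np.arctan2(d[1],d[0])))
E
python3 -m creep '1 -1.7 0 0 -0.02 0 1;1.2 -2 0 0 -0.02 0 1;1.2 -2 0 0 0 0 1;1 -2 0 0 0 0 1;0.7 -1.5 0 0 0 0 1;0 0 0 0 0 0 1;0 0 0 0 0 0 1;0 0 0 0 0 0 1'
```

```text
[ 648.95582    -234.49490337   41.        ] [ 632.95034857 -174.47465415   41.        ] 62.117674075219135 -75.0685189765535
[ 629.25793606 -258.52367754   41.        ] [ 600.17045976 -158.91248311   41.        ] 103.77124521300952 -73.72166161190651
time_s: 7.38
ee_pos: [656.7, -189.6, 221.0]
ee_rot: [-179.9, -0.1, 105.9]
force: [-0.9, -0.2, -3.4]
gripper_width: 35.5
```

```bash
python3 -m creep '0.2 -0.7 -0.8 0 0 -0.015 1;0 -0.6 -0.8 0 0 0 1;0 0 0 0 0 0 1;0 0 0 0 0 0 1;0 0 0 0 0 0 1'
```

```text
time_s: 7.8
ee_pos: [657.3, -199.4, 203.4]
ee_rot: [-179.9, -0.3, 105.2]
force: [-0.9, 0.2, -2.7]
gripper_width: 36.3
```

```bash
python3 -m creep '0.1 -0.4 0.1 -0.005 0 -0.004 1;0 0 0 0 0 0 1;0 0 0 0 0 0 1;0 0 0 0 0 0 1'
python3 - <<'E'
from h import *
for c in ['side','top','wrist']:
    f=vision.grab_frame(c);cv2.imwrite(f'pics/d_{c}.png',f["img"][:,:,::-1])
    for q in ['scanner','battery_label']:
        for r in models.mark_of(c,q)[:3]: print(c,q,np.round(r['at'],1),round(r['confidence'],2),np.round(ray(f,r['at'],121 if q=='scanner' else 41)))
    if c=='side':
        I=f['img'][150:300,340:500,::-1];cv2.imwrite('pics/d_sc.png',cv2.resize(I,None,fx=4,fy=4,interpolation=3))
E
```

```text
time_s: 8.13
ee_pos: [658.5, -203.5, 205.0]
ee_rot: [-179.8, 0.1, 104.9]
force: [-0.2, -0.0, -3.3]
gripper_width: 35.6
side scanner [273.5 184. ] 0.87 [365. -13. 121.]
side scanner [405.2 206.1] 0.77 [ 656. -196.  121.]
side scanner [272.6 167.1] 0.74 [373.  84. 121.]
side battery_label [404.6 234.9] 0.97 [ 660. -205.   41.]
side battery_label [423.1 285.1] 0.78 [ 629. -371.   41.]
side battery_label [406.9 206.9] 0.58 [715. -91.  41.]
top scanner [169.2 257.3] 0.69 [388. 301. 121.]
top scanner [229.9 264.2] 0.59 [376. 168. 121.]
top battery_label [461.3 156.9] 0.85 [ 640. -363.   41.]
wrist scanner [319.9 202.7] 0.72 [ 658. -202.  121.]
wrist battery_label [320.8 182.4] 0.73 [ 654. -202.   41.]
wrist battery_label [178.3 129.8] 0.71 [ 638. -368.   41.]
```

View pics/d_sc.png

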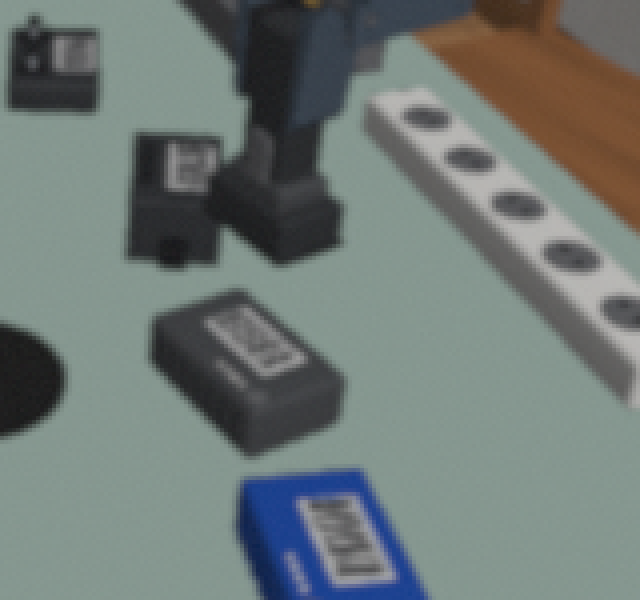

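View pics/d_wrist.png

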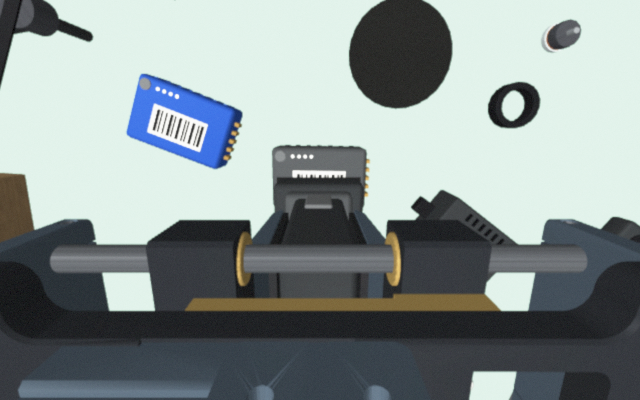

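The scanner is aligned above the label: the pack and head edges are parallel and share column 320. Now I'll dwell.

```bash
Z='x'; python3 -m creep '0 0 0 0 0 0 1;0 0 0 0 0 0 1;0 0 0 0 0 0 1;0 0 0 0 0 0 1;0 0 0 0 0 0 1;0 0 0 0 0 0 1;0 0 0 0 0 0 1;0 0 0 0 0 0 1;0 0 0 0 0 0 1;0 0 0 0 0 0 1;0 0 0 0 0 0 1;0 0 0 0 0 0 1'
python3 -m creep '0 0 0 0 0 0 1;0 0 0 0 0 0 1;0 0 0 0 0 0 1;0 0 0 0 0 0 1;0 0 0 0 0 0 1;0 0 0 0 0 0 1;0 0 0 0 0 0 1;0 0 0 0 0 0 1;0 0 0 0 0 0 1;0 0 0 0 0 0 1;0 0 0 0 0 0 1;0 0 0 0 0 0 1'
python3 -m creep '0 0 0 0 0 0 1;0 0 0 0 0 0 1;0 0 0 0 0 0 1;0 0 0 0 0 0 1;0 0 0 0 0 0 1;0 0 0 0 0 0 1;0 0 0 0 0 0 1;0 0 0 0 0 0 1;0 0 0 0 0 0 1;0 0 0 0 0 0 1;0 0 0 0 0 0 1;0 0 0 0 0 0 1'
```

```text
time_s: 9.58
ee_pos: [658.3, -203.3, 204.6]
ee_rot: [-179.8, 0.0, 105.0]
force: [-0.1, 0.1, -2.6]
gripper_width: 36.1
time_s: 10.58
ee_pos: [658.3, -203.3, 204.6]
ee_rot: [-179.8, 0.0, 104.9]
force: [0.9, 0.2, -2.9]
gripper_width: 35.9
time_s: 11.58
ee_pos: [658.3, -203.3, 204.6]
ee_rot: [-179.8, 0.0, 104.9]
force: [-0.3, -0.5, -3.1]
gripper_width: 35.7
```

```bash
python3 -m creep '-1 0.3 0 0 0 0 1;-2 0.6 0 0 0 0 1;-2 0.6 0 0 0 0 1;-2 0.6 0 0 0 0 1;-2 0.6 0 0 0 0 1;-2 0.6 -1 0 0 0 1;-2 0.6 -1 0 0 0 1;-2 0.6 -1 0 0 0 1;-1 0.3 -1 0 0 0 1;0 0 0 0 0 0 1;0 0 0 0 0 0 1'
```

```text
time_s: 12.5
ee_pos: [492.0, -153.5, 164.4]
ee_rot: [179.9, 0.2, 104.9]
force: [0.8, -0.0, -2.2]
gripper_width: 35.9
```

```bash
python3 -m creep '-0.1 0.4 -1.5 0 0 0 1;0 0 -1.5 0 0 0 1;0 0 -1.5 0 0 0 1;0 0 -1 0 0 0 1;0 0 0 0 0 0 1;0 0 0 0 0 0 1'
python3 - <<'E'
from h import *
for c in ['side','top','wrist']:
    f=vision.grab_frame(c);cv2.imwrite(f'pics/e_{c}.png',f["img"][:,:,::-1])
    if c=='wrist':
        t=np.linspace(0,6.283,60);I=f['img'][:,:,::-1].copy()
        for a in t: cv2.circle(I,tuple(int(round(v)) for v in proj(f,[490.5+60*np.cos(a),-149.5+60*np.sin(a),4])),1,(0,0,255),-1)
        cv2.imwrite('pics/e_w2.png',I)
    if c=='side':
        I=f['img'][170:280,270:400,::-1];cv2.imwrite('pics/e_sc.png',cv2.resize(I,None,fx=5,fy=5,interpolation=3))
E
```

```text
time_s: 13.0
ee_pos: [501.3, -152.5, 113.3]
ee_rot: [179.1, 0.8, 104.9]
force: [-0.0, 0.2, -2.4]
gripper_width: 36.1
```

View pics/e_w2.png

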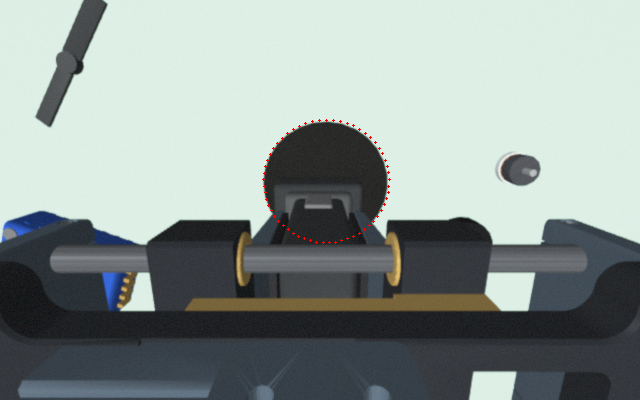

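View pics/e_sc.png

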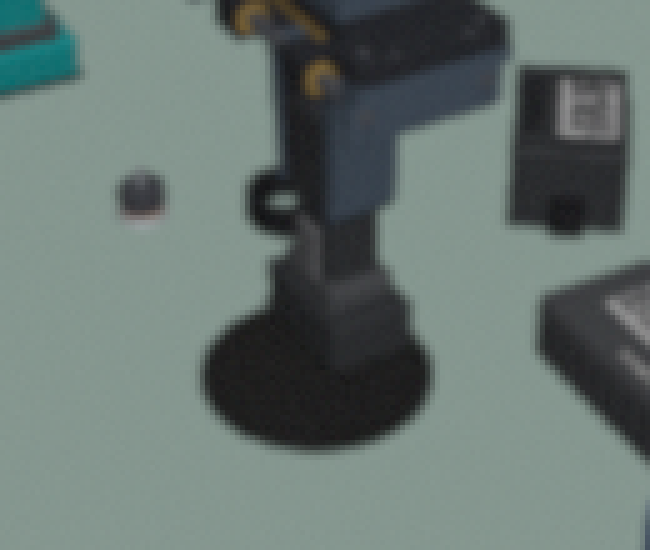

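```bash
python3 -m creep '-1 0.3 0 0.009 0.019 0 1;0 0 -0.5 0 0 0 1;0 0 -0.5 0 0 0 1;0 0 0 0 0 0 1;0 0 0 0 0 0 1'
```

```text
time_s: 13.57
ee_pos: [491.3, -149.7, 105.1]
ee_rot: [179.9, 0.1, 104.9]
force: [0.3, -0.7, -2.1]
gripper_width: 35.8
```

```bash
python3 -m creep '0 0 -0.5 0 0 0 1;0 0 -0.5 0 0 0 1;0 0 -0.3 0.002 0.003 0 1;0 0 0 0 0 0 1;0 0 0 0 0 0 1'
```

```text
time_s: 13.98
ee_pos: [491.2, -149.6, 90.5]
ee_rot: [-180.0, -0.1, 104.9]
force: [0.1, 0.1, -2.7]
gripper_width: 36.0
```

```bash
python3 -m creep '0 0 -0.15 0 0 0 1;0 0 0 0 0 0 1;0 0 -0.08 0 0 0 1;0 0 0 0 0 0 1;0 0 0 0 0 0 1'
```

```text
time_s: 14.4
ee_pos: [491.5, -149.7, 88.0]
ee_rot: [-180.0, -0.1, 104.9]
force: [0.1, 0.4, -3.1]
gripper_width: 35.8
```

```bash
python3 -m creep '0 0 -0.05 0 0 0 1;0 0 0 0 0 0 1;0 0 0 0 0 0 1'; python3 -m creep '0 0 -0.06 0 0 0 1;0 0 0 0 0 0 1;0 0 0 0 0 0 1'
```

```text
time_s: 14.65
ee_pos: [491.7, -149.8, 87.9]
ee_rot: [180.0, -0.1, 105.0]
force: [0.5, -0.4, -2.9]
gripper_width: 36.2
time_s: 14.9
ee_pos: [492.0, -149.9, 87.8]
ee_rot: [179.9, -0.1, 104.9]
force: [-0.2, 0.9, -2.1]
gripper_width: 36.3
```

```bash
python3 -m creep '-0.08 0.02 -0.1 0 0 0 1;0 0 0 0 0 0 1;0 0 0 0 0 0 1;0 0 0 0 0 0 1'
```

```text
time_s: 15.23
ee_pos: [491.9, -149.9, 87.7]
ee_rot: [179.8, 0.0, 104.9]
force: [-0.1, -0.2, -0.5]
gripper_width: 36.1
```

The force has dropped from about −2.8 N to −0.5 N, so the mat is carrying the scanner. Releasing it.

```bash
python3 -m creep '0 0 0 0 0 0 0.2;0 0 0 0 0 0 0.15;0 0 0 0 0 0 0;0 0 0 0 0 0 -0.3;0 0 0 0 0 0 -0.6;0 0 0 0 0 0 -1;0 0 0 0 0 0 -1;0 0 0 0 0 0 -1;0 0 0 0 0 0 -1;0 0 0 0 0 0 -1'
python3 - <<'E'
from h import *
f=vision.grab_frame('wrist');cv2.imwrite('pics/g_w.png',f["img"][:,:,::-1])
f=vision.grab_frame('side');I=f['img'][170:280,270:400,::-1];cv2.imwrite('pics/g_s.png',cv2.resize(I,None,fx=5,fy=5,interpolation=3))
E
```

```text
time_s: 16.07
ee_pos: [493.0, -150.2, 88.4]
ee_rot: [179.7, 0.1, 104.9]
force: [-0.2, -0.8, 0.6]
gripper_width: 89.2
```

View pics/g_w.png

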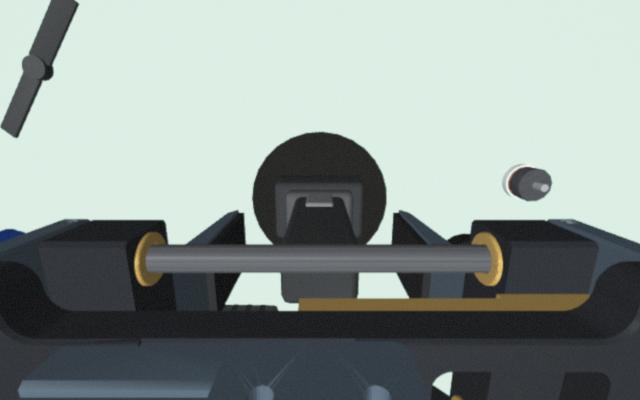

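View pics/g_s.png

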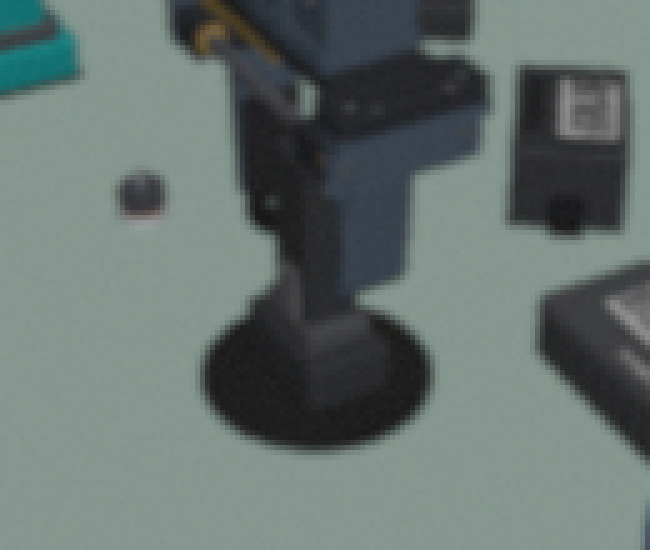

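The scanner stands free on the mat with its head centred at column 319. I'll retreat straight up, keeping the fingers clear.

```bash
python3 -m creep '0 0 1 0 0 0 -1;0 0 1.5 0 0 0 -1;0 0 2 0 0 0 -1;0 0 2 0 0 0 -1;0 0 2.5 0 0 0 -1;0 0 3 0 0 0 -1;0 0 3 0 0 0 -1;0 0 3 0 0 0 -1;0 0 0 0 0 0 -1;0 0 0 0 0 0 -1'
python3 -m creep '-1 3 1 0 0 0 -1;-1 3 1 0 0 0 -1;-1 3 1 0 0 0 -1;-1 3 1 0 0 0 -1;-1 3 0 0 0 0 -1;-1 3 0 0 0 0 -1;0 3 0 0 0 0 -1;0 0 0 0 0 0 -1;0 0 0 0 0 0 -1;0 0 0 0 0 0 -1'
python3 - <<'E'
from h import *
for c in ['top','side']:
    f=vision.grab_frame(c)
    I=f['img'][:,:,::-1].copy()
    p=[tuple(int(round(v*4)) for v in (proj(f,[490.5,-149.5,4])-[ (300 if c=='side' else 340),(150 if c=='side' else 120)]))]
    x0,y0=(300,150) if c=='side' else (340,120)
    J=cv2.resize(I[y0:y0+140,x0:x0+160],None,fx=4,fy=4,interpolation=3);cv2.imwrite(f'pics/z_{c}.png',J)
    for q in ['scanner','battery_label']:
        for r in models.mark_of(c,q)[:4]: print(c,q,np.round(r['at'],1),round(r['confidence'],2),np.round(ray(f,r['at'],4 if q=='scanner' else 41)))
E
```

```text
time_s: 17.0
ee_pos: [489.7, -149.2, 282.5]
ee_rot: [179.7, 0.1, 104.9]
force: [-0.1, -0.3, -0.6]
gripper_width: 90.6
time_s: 17.83
ee_pos: [422.1, 67.8, 320.4]
ee_rot: [-179.9, -0.0, 104.8]
force: [-0.7, -1.3, 0.2]
gripper_width: 91.2
top scanner [369.4 218.6] 0.9 [ 492. -147.    4.]
top scanner [167.6 258.2] 0.84 [389. 340.   4.]
top scanner [229.8 264.7] 0.81 [375. 189.   4.]
top battery_label [462.2 157.8] 0.73 [ 638. -365.   41.]
top battery_label [394.3 154.3] 0.68 [ 644. -203.   41.]
top battery_label [392.8 147.2] 0.58 [ 661. -199.   41.]
side scanner [273.6 185.7] 0.98 [376. 181.   4.]
side scanner [272.5 168.7] 0.72 [385. 301.   4.]
side scanner [328.7 243. ] 0.62 [ 481. -146.    4.]
side scanner [400.1 246. ] 0.32 [ 653. -201.    4.]
side battery_label [401.6 233.9] 0.93 [ 654. -200.   41.]
side battery_label [424.6 284.7] 0.81 [ 633. -371.   41.]
```

View pics/z_top.png

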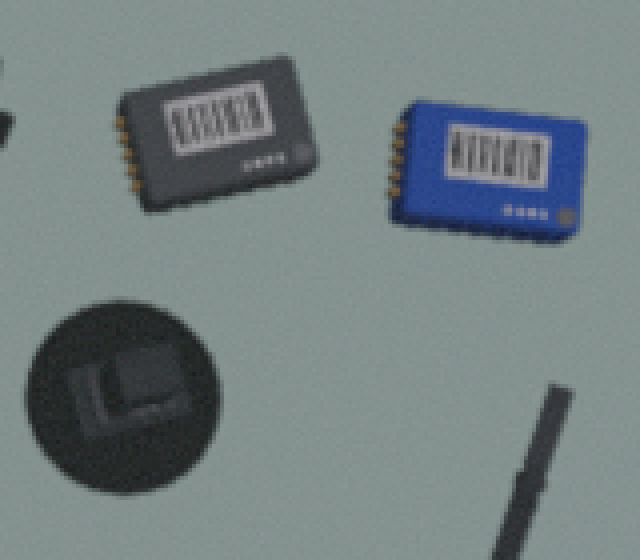

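View pics/z_side.png

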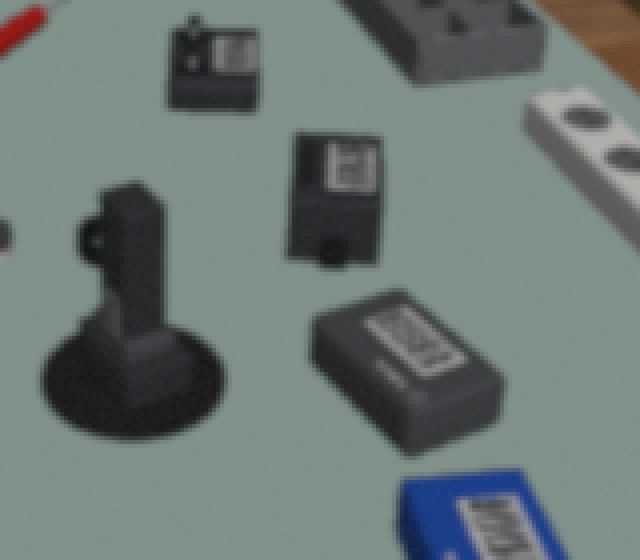

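The scanner stands upright in the middle of the mat, the battery hasn't moved, and the robot is clear of everything. Handing in.

```bash
python3 -c "
from workcell import job;print(job.job_done())"
```

```text
the job is handed in; nothing more can be done
None
```

The job is done and handed in at about 18 s: I read the label on the grey ribbed battery pack and stood the dark scanner on the mat. `job_done` gives no verdict, so the checks below are my own.

- **Reading:** I gripped the scanner across its 36 mm side and held it over the label for about 3.4 s. By the arm's readings the window was about 80 mm above the label. It was within about 2 mm of the label's centre and 1° of its long side, and pose readings during the hold stayed within 0.5 mm.
- **Placing:** I lowered it until the mat carried most of its weight, then released it slowly and backed away.
- **Last checks:** The final pictures show the scanner upright in the middle of the mat and the battery where it was. The robot is clear of everything.
- **Disagreements:** In the last check the networks put the scanner at (492, -147) from the top camera and (481, -146) from the side camera. The mat's centre is at (490.5, -149.5). I trusted the top and wrist pictures, which agree that it is centred. The label networks also varied by up to about 13 mm at the end, although the battery looks unmoved in the pictures.

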